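# Lock the bayonet clamp ring over a sprung specimen

## Robot

A 6-joint arm with a two-finger parallel gripper is mounted at the origin on the work surface. World frame = base frame: x ahead of the robot, y to its left, z up, the work surface at z = 0. Lengths are in m, angles in degrees, forces in N, time in s.
With the tool pointing down it reaches from about 0.4 to 0.825 m from the base axis. Payload 7 kg.
Tool frame: the origin (TCP) lies on the centre line of the jaws, within the pads' length; the fingertips stand r.nose_length ahead of it and the grasp point (between the pads) lies 2 mm behind it (r.nose_length is the distance from the TCP to the fingertips, in m); z points along the fingers, y is the direction in which the jaws open and shut (so a half turn about z gives the same grasp; the last joint's range is limited). The gripper opens to 88 mm and grips with 3 to 60 N. Pads are 19 mm wide; open, the fingers measure 130 mm over their backs; the gripper's body (78 mm by 193 mm) begins 47 mm behind the grasp point.
Start: joints at [-46.633, 20.546, 0.682, 0, -70.136, -16.507], TCP at [0.305, -0.602, 0.244] pointing down, gripper open.
Joint ranges: [-176.03, 176.03], [-82.01, 121.73], [-58.28, 71.71], [-173.87, 95.51], [-174.79, -0.11], [-173.66, 173.66]. Speed limits (degrees/s): [136.94, 136.94, 172.46, 180, 180, 180].

## Interface

Orientations are given as [roll, pitch, yaw] about the fixed x, y, z axes, in that order (R = Rz(yaw) Ry(pitch) Rx(roll)).
In Python, from plant import r gives the robot as it stands.
- The arm moves only by the tool apply_moves, never from a script. Its argument "targets" is a list of rows, each a list of 3 entries, a list of its own where there are three numbers: the shift along the tool's x, y, z scaled (see below), then the turn, a rotation vector about the tool's x, y, z scaled (see below), then the finger opening in mm, from 0 to 87.6. A call has 1 to 5 rows; each row shifts and turns the pose as measured when the row begins, along the tool's axes as they then stand; what a row does not reach is not made up. The controller multiplies each number of a shift by 0.04 m and each number of a turn by 8 degrees. A row lasts 1/10 s, in which the tool goes at most 50 mm and 8.59 degrees, less where a joint would pass 70% of its speed; a pose out of reach is approached as far as the arm can. A call with a number of a shift or a turn outside -1 to 1 is refused whole. A call with a gripper value outside its range is refused whole. The fingers move at their own pace and stop on an object; "squeeze" is the grip in N (left out, the last holds). Time passes only in rows, so rows that do not move let the fingers close. It gives the time, the measured TCP pose, the force and the opening at its end, in the units of the state.
- r.get_state(): the state, without advancing time (a new reading comes with each control period).
- r.capture(name): name is "scene" or "top" or "wrist"; returns a dict with "img" (420x560x3 uint8, blue, green, red), "z_map" (420x560 float32, m along the optical axis (not along the pixel's ray), 0 where there is no reading), "fx", "fy", "cx", "cy" (pixels), "camera_from_world" (4x4, takes a point from world to camera coordinates); the wrist camera has in their place "mount" (4x4, takes a point from camera to tool coordinates, whose origin is the TCP and whose axes are the flange's). Camera axes: x right, y up, looking along -z (the intrinsics and any distortion apply to the point x, -y, -z); pixel columns grow to the right and rows downward; lengths in m; the calibration is good to about 2 mm. A picture is of the moment at which its call begins: read the wrist's pose just before it.
- r.close_job(): hands the job in, once; it reports no verdict.
The state is a dict: "time_s": time; "joints": joint angles; "qd": joint speeds; "joint_torque": joint torques, N m; "tcp_pos": TCP position; "eef_rot": TCP orientation; "contact_force": force on the tool from outside, world axes, zero at the start; "moment": the same for the moment, N m; "gripper_width": finger opening in m.
Only numpy, scipy, OpenCV 4.12 (cv2) and the standard library are available. Lean on these libraries where they do the work, as an engineer would, in place of code of your own. Each camera call takes 0.05 s, during which the arm holds its last target.

## Task

Take the clamp ring with the two upright wings off the rubber pad and fit it, wings up, over the post of the specimen holder, feeling for the angle at which its two slots drop over the post's studs. Press it down against the spring, twist it a quarter turn clockwise (seen from above) to the stop, and let the spring lift it so that it clicks locked, then let go of it. Never force it: ease off when the stop is felt, keep the load on the holder under 60 N at all times, and leave the things lying around where they are.

Things in the scene. Friction and masses are not known exactly. Their poses are not given: they have to be found in the camera images.
- ring: Clamp ring (all sizes in mm), aluminium, 0.18 kg +-30 %, loose, upright on the pad. Origin: centre of its underside, z up. Skirt: diameters 43 and 58, z 0 to 26; top plate z 26 to 30, diameter 62, window of diameter 24. Two equal J-slots in the skirt, half a turn apart (same again after a half turn): entry at +x and -x, pocket 90 degrees counterclockwise from above (+y, -y).
- wings (a point): On the ring's axis, 48 above its origin, between its two parallel upright wings: each 28 wide along x, 5 thick, z 30 to 61 of the ring, outer flat faces at ring y = +22 and -22. Grip from above over both, 44 across, closing along the ring's y; fingertips must stay above the top plate (z 30).
- entry (a point): Foot of one J-slot entry, at ring x = 25, z 0 (the other at x = -25): 12 wide, open below, up to z 14. From it a channel, z 6 to 14, runs counterclockwise (from above, from +x to +y) above a lip (z 0 to 6). Turning the ring clockwise from above, pressed down, carries a stud from entry to pocket.
- pocket (a point): End of one slot, at ring y = 25 (the other at y = -25), 90 degrees from the entry: there the lip drops from z 6 to z 2.5 over a width of 9.5 (the click), then comes a solid stop, met 5 degrees past the pocket's middle. The stud enters the pocket when the ring is let rise. The stop is rigid: 60 N on the holder is about 0.8 N m of twist there.
- holder: Specimen holder, fixed, grey foot 120 (x) by 90 (y) by 20. Origin: centre of the foot's underside. Round steel post on the vertical axis through it: diameter 40 up to z 56, tapering to 33 at z 59. Ring's origin above the holder's: 48.5 resting on the studs' tops, 46 slots aligned and plate on the free puck, 37.5 or less to turn, 34.5 slot tops hard on the studs, 41 locked.
- stud_level (a point): On the holder's axis, 46 above its origin: height of the axis of two studs (diameter 5) sticking out on opposite sides of the post to 26 from its axis. The post is clocked by hand: the stud line lies anywhere within 1.0 rad either way of the holder's x axis; no pose tells it, so feel or look for it. The post does not turn in use. Left half turned, the ring stays at 37.5, unlocked.
- puck_top (a point): Middle of the top of the brown resin specimen puck (diameter 30, small steel inset) sprung up in the middle of the post; 72 above the holder's origin when free. It yields with 4 N at first and 0.8 N per mm more, travel 12.5. It pushes the ring's plate up: about 8 N when locked.
- pad: Grey rubber pad, 130 by 130 by 10, fixed, near whose middle (within 22) the ring stands at the start. Origin: centre of its underside.
- block: Bystander: loose flat steel hardness reference block, diameter 52, 12 high. Origin: centre of its underside.
- spare: Bystander: loose spare brown resin specimen puck, diameter 30, 22 high. Origin: centre of its underside.
- driver: Bystander: loose screwdriver with black handle, 140 long, lying on the bench. Origin on its underside, near the middle of its length.

How it is judged:
By the outcome, as a careful person would: the job done as asked, in the order asked, and still so for the second after the job is handed in, with the robot touching nothing.
It also fails if it takes over 72 s, if anything falls off the work surface, if the arm or the gripper's body presses on something with over 40 N, if the wrist force passes 120 N, or if a joint passes its speed limit or range.

## Working session

There is one attempt and no reset: what is moved stays moved. The work goes in short steps, Python scripts to look and compute and a tool call to move; the robot and the scene stay as the last step left them, time stands still between calls to the robot, and variables do not carry over. Pictures are saved under pics/ and viewed, and the job is handed in when it is done.

Besides the shell and the picture viewer there is one more tool, called after "Request:" as name(argument=value, ...) on one line, values as JSON. apply_moves: Moves the arm, as the interface text tells. Its arguments: {"type":"object","properties":{"targets":{"type":"array","items":{"type":"array"}},"squeeze":{"type":"number"}},"required":["targets"]}

```bash
ls; mkdir -p pics
cat > h.py <<'E'
import numpy as np,cv2
from plant import r
def cap(n,f):
    s=r.get_state(); c=r.capture(n); cv2.imwrite('pics/'+f+'.png',c['img']); np.savez('pics/'+f+'.npz',**{k:v for k,v in c.items() if isinstance(v,(np.ndarray,float,int))},pos=s['tcp_pos'],rot=s['eef_rot']); return s,c
def show():
    s=r.get_state()
    print({k:np.round(s[k],4) for k in ('time_s','tcp_pos','eef_rot','contact_force','moment','gripper_width','joints')})
E
python3 - <<'E'
from h import *
show(); print(r.nose_length)
for n in ('scene','top','wrist'):
    s,c=cap(n,n+'0'); print({k:(v if np.ndim(v)<2 or np.size(v)<20 else np.shape(v)) for k,v in c.items()})
show()
E
```

```text
pics
{'time_s': np.float64(0.0), 'tcp_pos': array([ 0.3048, -0.6018,  0.2426]), 'eef_rot': array([ 1.799049e+02, -6.800000e-03, -1.531476e+02]), 'contact_force': array([0.0269, 0.2571, 0.0485]), 'moment': array([-0.011 ,  0.0101,  0.0188]), 'gripper_width': np.float64(0.0879), 'joints': array([-4.66320e+01,  2.05907e+01,  6.32800e-01, -2.18000e-02,
       -7.01352e+01, -1.65082e+01])}
0.017
{'img': (420, 560, 3), 'z_map': (420, 560), 'fx': 436.36100465029614, 'fy': 436.36100465029614, 'cx': 278.4524767991037, 'cy': 208.97425650901366, 'camera_from_world': array([[ 0.83996095,  0.54264294,  0.0020601 , -0.54130956],
       [-0.32991179,  0.50765131,  0.79589469,  0.141742  ],
       [ 0.43084082, -0.66920011,  0.60543158, -1.08922993],
       [ 0.        ,  0.        ,  0.        ,  1.        ]])}
{'img': (420, 560, 3), 'z_map': (420, 560), 'fx': 382.86465815891324, 'fy': 382.86465815891324, 'cx': 274.93107310642756, 'cy': 212.36909324053914, 'camera_from_world': array([[-0.01473834, -0.99969174, -0.0199802 ,  0.01162026],
       [ 0.99066437, -0.01730781,  0.13522039, -0.61086608],
 
[... 307 characters left out ...]
56099981e-01,  2.93040141e-01,
         7.95423707e-02],
       [ 9.99999765e-01, -4.05403531e-04, -5.52493233e-04,
         1.01047146e-03],
       [-4.09439261e-04,  2.93040376e-01, -9.56099979e-01,
        -1.40955198e-01],
       [ 0.00000000e+00,  0.00000000e+00,  0.00000000e+00,
         1.00000000e+00]])}
{'time_s': np.float64(0.15), 'tcp_pos': array([ 0.3048, -0.6019,  0.2429]), 'eef_rot': array([ 1.799286e+02, -6.100000e-03, -1.531438e+02]), 'contact_force': array([ 0.0817, -0.7569,  1.0198]), 'moment': array([ 0.0096,  0.0167, -0.0046]), 'gripper_width': np.float64(0.0874), 'joints': array([-4.66315e+01,  2.05799e+01,  6.46600e-01, -1.54000e-02,
       -7.01369e+01, -1.65071e+01])}
```

View pics/scene0.png

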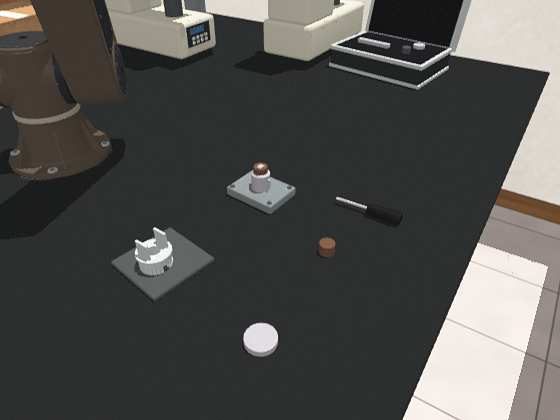

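View pics/top0.png

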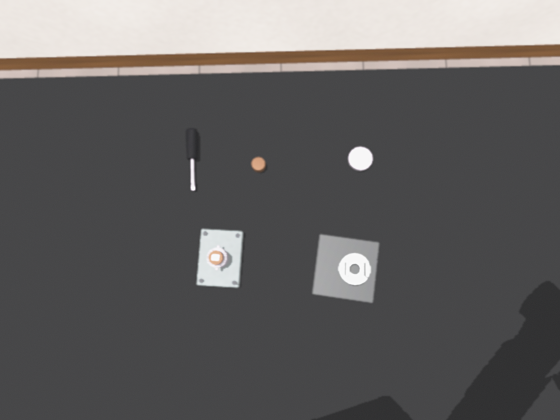

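View pics/wrist0.png

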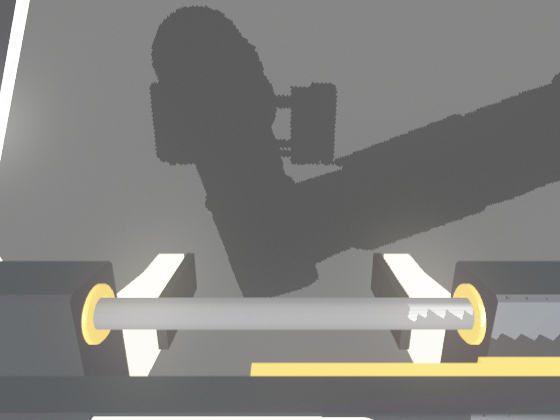

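The overview shows the ring on the pad (scene 155,255; top 355,268), the holder (top 218,258), and the bystanders, which are clear of both. Next I'll zoom in.

```bash
cat >> h.py <<'E'
def cloud(f,world=True):
    d=np.load('pics/'+f+'.npz'); z=d['z_map']; h,w=z.shape
    u,v=np.meshgrid(np.arange(w),np.arange(h))
    X=(u-d['cx'])/d['fx']*z; Y=-(v-d['cy'])/d['fy']*z
    P=np.stack([X,Y,-z,np.ones_like(z)],-1)
    if 'camera_from_world' in d: T=np.linalg.inv(d['camera_from_world'])
    else:
        from scipy.spatial.transform import Rotation as R
        M=np.eye(4); M[:3,:3]=R.from_euler('xyz',d['rot'],degrees=True).as_matrix(); M[:3,3]=d['pos']; T=M@d['mount']
    W=(P@T.T)[...,:3]; W[z==0]=np.nan
    return W,d['img']
E
python3 - <<'E'
from h import *
W,img=cloud('top0')
cs=[img[200:320,170:310],img[200:320,290:430]]
cv2.imwrite('pics/z1.png',np.hstack([cv2.resize(c,None,fx=2.8,fy=2.8,interpolation=cv2.INTER_CUBIC) for c in cs]))
W2,i2=cloud('scene0')
cs=[i2[140:230,210:310],i2[215:305,105:205]]
cv2.imwrite('pics/z2.png',np.hstack([cv2.resize(c,None,fx=4,fy=4,interpolation=cv2.INTER_CUBIC) for c in cs]))
for n,(W,_) in dict(top=(W,0),scene=(W2,0)).items():
  for lo,hi in ((.014,.024),(.06,.08),(.035,.045),(.065,.08)):
    m=(W[...,2]>lo)&(W[...,2]<hi)&(W[...,0]>.35)&(W[...,0]<.85)&(abs(W[...,1])<.5)
    k,l,st,c=cv2.connectedComponentsWithStats(m.astype(np.uint8))
    for j in range(1,k):
      if st[j,4]>8: p=W[l==j]; print(n,lo,hi,st[j,4],np.round(c[j]),np.round(p.mean(0),4),np.round(p.min(0),4),np.round(p.max(0),4))
E
```

```text
top 0.014 0.024 59 [187. 142.] [0.775  0.1957 0.0219] [0.7471 0.19   0.0172] [0.8078 0.2011 0.024 ]
top 0.014 0.024 207 [193. 156.] [0.7444 0.182  0.0188] [0.6694 0.1753 0.014 ] [0.8074 0.1983 0.024 ]
top 0.014 0.024 137 [258. 164.] [0.722  0.0386 0.0217] [0.708  0.0245 0.0148] [0.7375 0.0534 0.024 ]
top 0.014 0.024 2001 [219. 258.] [0.5178 0.1219 0.0202] [0.4564 0.0757 0.0145] [0.5808 0.1723 0.024 ]
top 0.06 0.08 193 [215. 257.] [0.5185 0.1219 0.0715] [0.5031 0.106  0.0601] [0.5354 0.1384 0.0759]
top 0.06 0.08 54 [347. 268.] [ 0.4925 -0.1391  0.0691] [ 0.4796 -0.1422  0.0604] [ 0.5052 -0.1366  0.0751]
top 0.06 0.08 41 [366. 270.] [ 0.4898 -0.1772  0.0695] [ 0.477  -0.1796  0.0619] [ 0.5027 -0.1754  0.0741]
top 0.035 0.045 482 [353. 269.] [ 0.4916 -0.1568  0.0403] [ 0.4604 -0.1865  0.0352] [ 0.5215 -0.1281  0.0449]
top 0.035 0.045 18 [368. 270.] [ 0.4894 -0.1883  0.0404] [ 0.4783 -0.19    0.0376] [ 0.5006 -0.1868  0.0435]
top 0.065 0.08 179 [215. 257.] [0.5187 0.1224 0.0723] [0.505  0.1079 0.0655] [0.5329 0.1363 0.0759]
top 0.065 0.08 42 [347. 268.] [ 0.4924 -0.1396  0.0712] [ 0.4796
[... 1060 characters left out ...]
71] [ 0.4798 -0.1439  0.06  ] [ 0.508  -0.137   0.0729]
scene 0.06 0.08 87 [141. 245.] [ 0.493  -0.1802  0.0672] [ 0.4772 -0.1827  0.0602] [ 0.5076 -0.1763  0.0717]
scene 0.035 0.045 73 [260. 183.] [0.5279 0.1093 0.04  ] [0.5041 0.1018 0.0351] [0.5396 0.1267 0.0449]
scene 0.035 0.045 523 [155. 252.] [ 0.4988 -0.1623  0.0397] [ 0.4624 -0.191   0.0351] [ 0.5241 -0.1285  0.0448]
scene 0.065 0.08 125 [260. 167.] [0.5219 0.12   0.0708] [0.5052 0.1074 0.0651] [0.5346 0.1375 0.0742]
scene 0.065 0.08 57 [159. 231.] [ 0.4941 -0.1412  0.0693] [ 0.4798 -0.1439  0.0652] [ 0.508  -0.137   0.0729]
scene 0.065 0.08 63 [141. 244.] [ 0.4928 -0.18    0.0691] [ 0.4772 -0.1827  0.0651] [ 0.5076 -0.1763  0.0717]
```

View pics/z1.png

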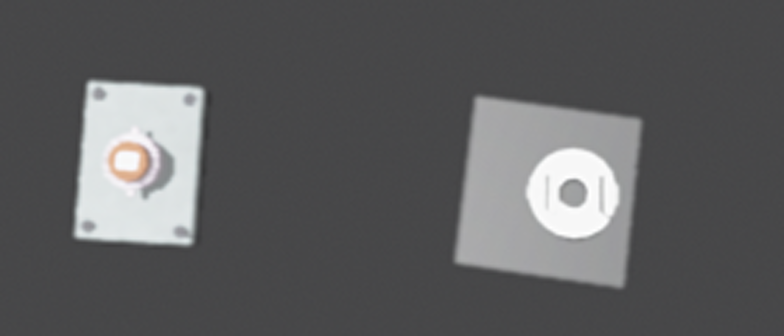

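View pics/z2.png

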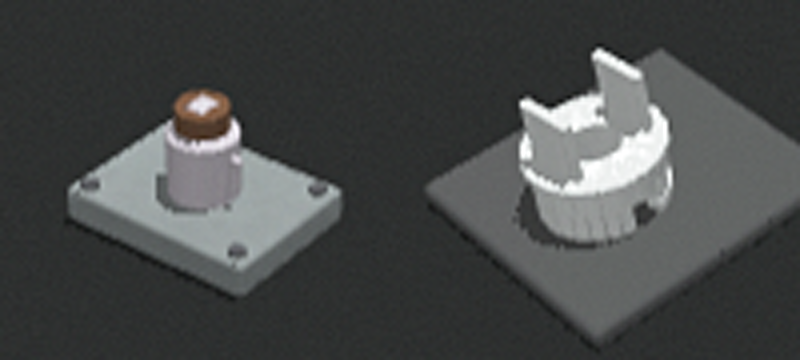

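```bash
cat >> h.py <<'E'
def plan(tx,ty,tz,yaw,n=5,step=.036,ts=8):
    s=r.get_state(); p=np.array(s['tcp_pos']); y=s['eef_rot'][2]; t=np.array([tx,ty,tz])
    out=[]
    for i in range(n):
        d=t-p; L=np.linalg.norm(d); d=d*min(1,step/L) if L>0 else d
        dy=np.clip(yaw-y,-ts,ts); a=np.radians(y)
        tool=[np.cos(a)*d[0]+np.sin(a)*d[1], np.sin(a)*d[0]-np.cos(a)*d[1], -d[2]]
        out.append([np.round(np.array(tool)/.04,2).tolist(),[0,0,round(-dy/8,2)]])
        p=p+d; y+=dy
    show()
    for o in out: print(o)
E
python3 -c "
from h import *
plan(.491,-.158,.2,-4)"
```

```text
{'time_s': np.float64(0.15), 'tcp_pos': array([ 0.3048, -0.6019,  0.2429]), 'eef_rot': array([ 1.799286e+02, -6.100000e-03, -1.531438e+02]), 'contact_force': array([ 0.0817, -0.7569,  1.0198]), 'moment': array([ 0.0096,  0.0167, -0.0046]), 'gripper_width': np.float64(0.0874), 'joints': array([-4.66315e+01,  2.05799e+01,  6.46600e-01, -1.54000e-02,
       -7.01369e+01, -1.65071e+01])}
[[-0.68, 0.58, 0.08], [0, 0, np.float64(-1.0)]]
[[-0.76, 0.48, 0.08], [0, 0, np.float64(-1.0)]]
[[-0.82, 0.37, 0.08], [0, 0, np.float64(-1.0)]]
[[-0.86, 0.25, 0.08], [0, 0, np.float64(-1.0)]]
[[-0.89, 0.13, 0.08], [0, 0, np.float64(-1.0)]]
```

Request:
apply_moves(targets=[[[-0.68,0.58,0.08],[0,0,-1],87],[[-0.76,0.48,0.08],[0,0,-1],87],[[-0.82,0.37,0.08],[0,0,-1],87],[[-0.86,0.25,0.08],[0,0,-1],87],[[-0.89,0.13,0.08],[0,0,-1],87]])

```text
time_s: 0.65
tcp_pos: [0.3727, -0.4339, 0.2234]
eef_rot: [179.7, 0.1, -112.1]
contact_force: [0.2, 0.2, 0.0]
gripper_width: 0.0868
```

```bash
python3 -c "
from h import *
plan(.491,-.158,.2,-4)"
```

```text
{'time_s': np.float64(0.65), 'tcp_pos': array([ 0.3727, -0.4339,  0.2234]), 'eef_rot': array([ 1.797167e+02,  8.450000e-02, -1.121497e+02]), 'contact_force': array([0.2196, 0.1681, 0.0202]), 'moment': array([ 0.0619, -0.1257,  0.0426]), 'gripper_width': np.float64(0.0868), 'joints': array([-2.97730e+01,  1.19000e+01, -1.40529e+01, -5.13000e-02,
       -6.43392e+01,  7.64580e+00])}
[[-0.9, -0.02, 0.07], [0, 0, np.float64(-1.0)]]
[[-0.89, -0.14, 0.07], [0, 0, np.float64(-1.0)]]
[[-0.86, -0.26, 0.07], [0, 0, np.float64(-1.0)]]
[[-0.81, -0.38, 0.07], [0, 0, np.float64(-1.0)]]
[[-0.75, -0.49, 0.07], [0, 0, np.float64(-1.0)]]
```

Request:
apply_moves(targets=[[[-0.9,-0.02,0.07],[0,0,-1],87],[[-0.89,-0.14,0.07],[0,0,-1],87],[[-0.86,-0.26,0.07],[0,0,-1],87],[[-0.81,-0.38,0.07],[0,0,-1],87],[[-0.75,-0.49,0.07],[0,0,-1],87]])

```text
time_s: 1.15
tcp_pos: [0.4425, -0.2605, 0.2085]
eef_rot: [179.8, 0.3, -70.5]
contact_force: [1.4, 0.3, 1.0]
gripper_width: 0.0865
```

```bash
python3 -c "
from h import *
plan(.491,-.158,.2,-4)"
```

```text
{'time_s': np.float64(1.15), 'tcp_pos': array([ 0.4425, -0.2605,  0.2085]), 'eef_rot': array([179.8245,   0.3038, -70.4718]), 'contact_force': array([1.4476, 0.3208, 1.004 ]), 'moment': array([-0.0342, -0.0162,  0.0713]), 'gripper_width': np.float64(0.0865), 'joints': array([ -8.6967,   7.0762, -22.0542,  -0.2108, -61.1681,  28.3275])}
[[-0.64, -0.63, 0.07], [0, 0, np.float64(-1.0)]]
[[-0.54, -0.72, 0.07], [0, 0, np.float64(-1.0)]]
[[-0.44, -0.78, 0.07], [0, 0, np.float64(-1.0)]]
[[-0.05, -0.13, 0.01], [0, 0, np.float64(-1.0)]]
[[0.0, -0.0, -0.0], [0, 0, np.float64(-1.0)]]
```

Request:
apply_moves(targets=[[[-0.64,-0.63,0.07],[0,0,-1],87],[[-0.54,-0.72,0.07],[0,0,-1],87],[[-0.44,-0.78,0.07],[0,0,-1],87],[[-0.05,-0.13,0],[0,0,-1],87],[[0,0,0],[0,0,-1],87]])

```text
time_s: 1.65
tcp_pos: [0.4921, -0.1489, 0.1994]
eef_rot: [-179.9, 0.4, -28.5]
contact_force: [-0.0, -0.4, 0.5]
gripper_width: 0.087
```

Request:
apply_moves(targets=[[[0,0,0],[0,0,-1],87],[[0,0,0],[0,0,-1],87],[[0,0,0],[0,0,-1],87],[[0,0,0],[0,0,0],87]])

```text
time_s: 2.05
tcp_pos: [0.4918, -0.1474, 0.1986]
eef_rot: [-179.7, 0.4, -3.2]
contact_force: [-0.5, 0.2, -0.3]
gripper_width: 0.0872
```

```bash
python3 -c "
from h import *
s,c=cap('wrist','w1')
plan(.52,.122,.2,-4)"
```

```text
{'time_s': np.float64(2.1), 'tcp_pos': array([ 0.4919, -0.1474,  0.1986]), 'eef_rot': array([-179.7431,    0.4013,   -3.4318]), 'contact_force': array([ 0.6526, -0.1414,  0.0458]), 'moment': array([-0.0785,  0.134 , -0.0632]), 'gripper_width': np.float64(0.0871), 'joints': array([  5.0128,   7.6413, -22.7292,  -0.3615, -59.9892,  81.7363])}
[[0.04, -0.9, -0.0], [0, 0, np.float64(0.07)]]
[[0.03, -0.9, -0.0], [0, 0, np.float64(-0.0)]]
[[0.03, -0.9, -0.0], [0, 0, np.float64(-0.0)]]
[[0.03, -0.9, -0.0], [0, 0, np.float64(-0.0)]]
[[0.03, -0.9, -0.0], [0, 0, np.float64(-0.0)]]
```

View pics/w1.png

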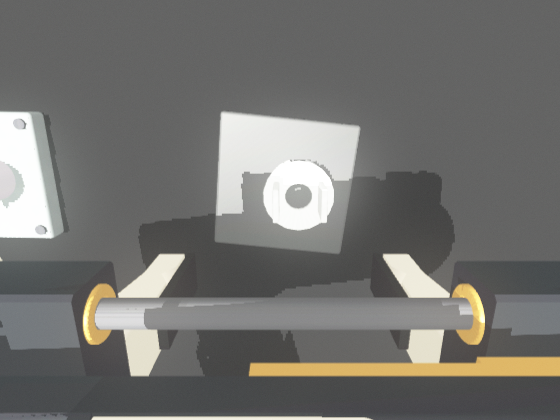

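```bash
cat > ring.py <<'E'
from h import *
import sys
W,img=cloud(sys.argv[1])
z=W[...,2]
reg=(abs(W[...,0]-.491)<.06)&(abs(W[...,1]+.158)<.06)
# wings: high
m=reg&(z>.05)&(z<.09)
k,l,st,c=cv2.connectedComponentsWithStats(m.astype(np.uint8))
for j in range(1,k):
    if st[j,4]>20:
        p=W[l==j]; q=p[p[:,2]>np.percentile(p[:,2],95)-.004]; print(st[j,4],c[j].round(),'all',p.mean(0).round(4),'top',q.mean(0).round(4),q.min(0).round(4),q.max(0).round(4), p[:,2].max().round(4))
        rr=cv2.minAreaRect((q[:,:2]*1000).astype(np.float32)); print(rr)
m=reg&(z>.033)&(z<.046)
p=W[m]; print(len(p),p.mean(0),cv2.minEnclosingCircle((p[:,:2]*1000).astype(np.float32)), np.median(p[:,2]))
E
python3 ring.py w1
```

```text
239 [275. 203.] all [ 0.4937 -0.1396  0.069 ] top [ 0.4921 -0.1395  0.0707] [ 0.4769 -0.1423  0.0678] [ 0.5054 -0.1367  0.0722] 0.0722
((491.13507080078125, -139.2022247314453), (4.779848575592041, 28.44685935974121), 86.82691955566406)
313 [323. 203.] all [ 0.4917 -0.1777  0.067 ] top [ 0.4905 -0.1782  0.0707] [ 0.4759 -0.1811  0.0682] [ 0.5037 -0.1755  0.0727] 0.0727
((489.8302917480469, -178.35145568847656), (5.0687031745910645, 27.758159637451172), 88.26809692382812)
2729 [ 0.49267687 -0.15840277  0.03996688] ((490.37738037109375, -158.60299682617188), 31.620378494262695) 0.03994795890688818
```

Request:
apply_moves(targets=[[[0.04,-0.95,-0.1],[0,0,0.07],87],[[0.03,-0.95,-0.1],[0,0,0],87],[[0.03,-0.95,-0.1],[0,0,0],87],[[0.03,-0.95,0],[0,0,0],87],[[0.03,-0.95,0],[0,0,0],87]])

```text
time_s: 2.6
tcp_pos: [0.513, 0.0432, 0.2115]
eef_rot: [-179.8, 0.5, -5.9]
contact_force: [1.2, 0.3, 0.1]
gripper_width: 0.0869
```

Request:
apply_moves(targets=[[[0.03,-0.95,0],[0,0,0],87],[[0.03,-0.95,0],[0,0,0],87],[[0,0,0],[0,0,0],87]])

```text
time_s: 2.9
tcp_pos: [0.524, 0.1252, 0.2121]
eef_rot: [-179.7, 0.4, -6.6]
contact_force: [-0.7, -0.6, 0.7]
gripper_width: 0.087
```

```bash
python3 -c "
from h import *
s,c=cap('wrist','w2')
plan(.491,-.158,.15,-4)"
```

```text
{'time_s': np.float64(2.95), 'tcp_pos': array([0.5233, 0.1237, 0.2119]), 'eef_rot': array([-179.7607,    0.443 ,   -6.5927]), 'contact_force': array([0.2265, 0.4875, 0.3682]), 'moment': array([-0.1101,  0.1652, -0.011 ]), 'gripper_width': np.float64(0.0869), 'joints': array([ 33.8537,   9.2241, -18.8467,  -0.5312, -62.1121,  49.8019])}
[[0.0, 0.88, 0.19], [0, 0, np.float64(-0.32)]]
[[-0.04, 0.88, 0.19], [0, 0, np.float64(-0.0)]]
[[-0.04, 0.88, 0.19], [0, 0, np.float64(-0.0)]]
[[-0.04, 0.88, 0.19], [0, 0, np.float64(-0.0)]]
[[-0.04, 0.88, 0.19], [0, 0, np.float64(-0.0)]]
```

View pics/w2.png

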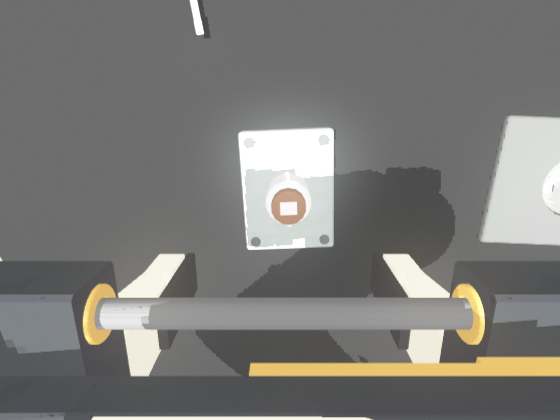

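Run:
```python
from h import *
W,img=cloud('w2')
cv2.imwrite('pics/z3.png',cv2.resize(img[110:260,215:365],None,fx=4,fy=4,interpolation=cv2.INTER_CUBIC))
z=W[...,2]; reg=(abs(W[...,0]-.52)<.09)&(abs(W[...,1]-.122)<.08)
for lo,hi in ((.017,.023),(.04,.05),(.052,.06),(.066,.08)):
    m=reg&(z>lo)&(z<hi); p=W[m]; q=(p[:,:2]*1000).astype(np.float32)
    print(lo,len(p),p.mean(0).round(4),np.median(p[:,2]),cv2.minAreaRect(q),cv2.minEnclosingCircle(q))
m=reg&(z>.04)&(z<.051)
for v,u in np.argwhere(m): 
    p=W[v,u]
    if np.hypot(p[0]-.5185,p[1]-.122)>.0215: print(u,v,p.round(4))
```

```text
0.017 8877 [0.5236 0.1228 0.02  ] 0.019954349570038388 ((518.0260620117188, 123.60107421875), (89.59259796142578, 119.71275329589844), 85.86600494384766) ((517.94287109375, 123.29776000976562), 73.20063018798828)
0.04 127 [0.5326 0.1226 0.0464] 0.0469265464838759 ((518.533935546875, 124.33407592773438), (37.765594482421875, 40.26567459106445), 44.93292236328125) ((517.8748779296875, 123.33834838867188), 25.858829498291016)
0.052 548 [0.5257 0.1228 0.0574] 0.05757417218853558 ((518.5828857421875, 123.46571350097656), (39.29246520996094, 38.53404998779297), 87.35362243652344) ((517.70703125, 123.34673309326172), 20.345827102661133)
0.066 972 [0.5188 0.1234 0.0719] 0.07202925956432205 ((518.2857666015625, 123.4888916015625), (28.766000747680664, 29.480382919311523), 83.27103424072266) ((517.9891357421875, 123.2357177734375), 15.010909080505371)
286 172 [0.5437 0.1223 0.0466]
287 172 [0.5437 0.1214 0.047 ]
285 173 [0.5432 0.1232 0.0483]
286 173 [0.5431 0.1223 0.048 ]
287 173 [0.5427 0.1215 0.0466]
288 173 [0.5429 0.1206 0.048 ]
289 173 [0.5424 0.1197 0.0463]
284 174 [0.5422 0.1242 0.0472
[... 169 characters left out ...]
412 0.1243 0.0467]
285 175 [0.5416 0.1234 0.0489]
286 175 [0.5412 0.1226 0.0476]
287 175 [0.5413 0.1217 0.0486]
288 175 [0.5412 0.1208 0.0484]
289 175 [0.5408 0.1199 0.0468]
284 176 [0.5403 0.1244 0.0468]
285 176 [0.5403 0.1235 0.0471]
286 176 [0.5407 0.1226 0.0495]
287 176 [0.5405 0.1218 0.0491]
288 176 [0.5401 0.1209 0.0476]
289 176 [0.5402 0.12   0.0484]
287 225 [0.4945 0.1269 0.0476]
288 225 [0.4943 0.126  0.0473]
289 225 [0.4947 0.125  0.0486]
290 225 [0.4943 0.1241 0.048 ]
291 225 [0.4937 0.1232 0.0465]
287 226 [0.4928 0.1271 0.0455]
288 226 [0.4938 0.126  0.0486]
289 226 [0.4935 0.1251 0.0481]
290 226 [0.4935 0.1242 0.0483]
291 226 [0.4929 0.1233 0.0469]
289 227 [0.4921 0.1253 0.0469]
```

View pics/z3.png

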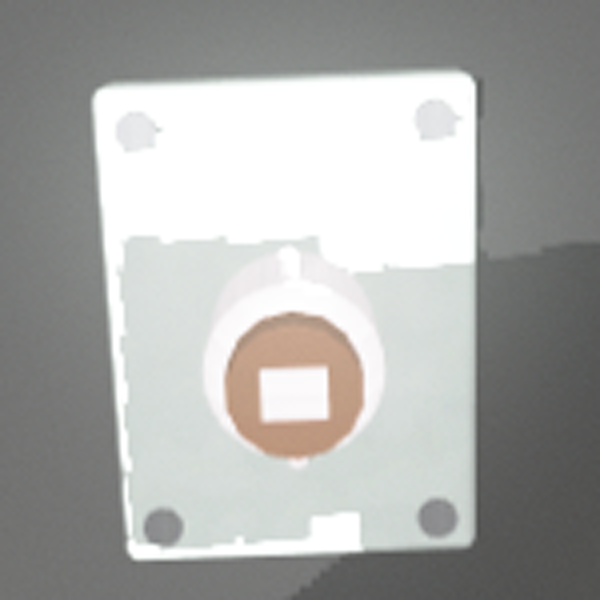

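```bash
cat >> h.py <<'E'
from scipy.spatial.transform import Rotation as Ro
def plan2(tx,ty,tz,yaw,n=5,step=.036,ts=8):
    s=r.get_state(); p=np.array(s['tcp_pos']); t=np.array([tx,ty,tz])
    C=Ro.from_euler('xyz',s['eef_rot'],degrees=True); D=Ro.from_euler('xyz',[180,0,yaw],degrees=True)
    show()
    for i in range(n):
        d=t-p; L=np.linalg.norm(d); d=d*min(1,step/L) if L>0 else d
        rv=np.degrees((C.inv()*D).as_rotvec()); a=np.linalg.norm(rv); rv=rv*min(1,ts/a) if a>0 else rv
        print([(C.inv().apply(d)/.04).round(3).tolist(),(rv/8).round(3).tolist()])
        p=p+d; C=C*Ro.from_rotvec(np.radians(rv))
E
python3 -c "
from h import *
plan2(.4905,-.1587,.15,-3,n=9)"
```

```text
{'time_s': np.float64(2.95), 'tcp_pos': array([0.5233, 0.1237, 0.2119]), 'eef_rot': array([-179.7607,    0.443 ,   -6.5927]), 'contact_force': array([0.2265, 0.4875, 0.3682]), 'moment': array([-0.1101,  0.1652, -0.011 ]), 'gripper_width': np.float64(0.0869), 'joints': array([ 33.8537,   9.2241, -18.8467,  -0.5312, -62.1121,  49.8019])}
[[0.001, 0.88, 0.188], [-0.032, 0.054, -0.449]]
[[-0.056, 0.878, 0.191], [-0.0, 0.0, 0.0]]
[[-0.056, 0.878, 0.191], [-0.0, -0.0, -0.0]]
[[-0.056, 0.878, 0.191], [0.0, 0.0, 0.0]]
[[-0.056, 0.878, 0.191], [0.0, -0.0, -0.0]]
[[-0.056, 0.878, 0.191], [0.0, -0.0, -0.0]]
[[-0.056, 0.878, 0.191], [0.0, -0.0, -0.0]]
[[-0.056, 0.878, 0.191], [0.0, -0.0, -0.0]]
[[-0.005, 0.072, 0.016], [0.0, -0.0, -0.0]]
```

Request:
apply_moves(targets=[[[0,0.88,0.19],[-0.03,0.05,-0.45],87],[[-0.06,0.88,0.19],[0,0,0],87],[[-0.06,0.88,0.19],[0,0,0],87],[[-0.06,0.88,0.19],[0,0,0],87],[[-0.06,0.88,0.19],[0,0,0],87]])

```text
time_s: 3.45
tcp_pos: [0.5007, -0.0557, 0.1731]
eef_rot: [-180.0, -0.1, -3.5]
contact_force: [1.1, 0.3, 0.2]
gripper_width: 0.0871
```

Request:
apply_moves(targets=[[[-0.06,0.88,0.19],[0,0,0],87],[[-0.06,0.88,0.19],[0,0,0],87],[[0,0,0],[0,0,0],87]])

```text
time_s: 3.75
tcp_pos: [0.4871, -0.1339, 0.1563]
eef_rot: [-180.0, 0.1, -4.4]
contact_force: [-0.3, 0.2, 0.6]
gripper_width: 0.0871
```

```bash
python3 -c "
from h import *
plan2(.4905,-.1587,.11,-3,n=3)"
```

```text
{'time_s': np.float64(3.75), 'tcp_pos': array([ 0.4871, -0.1339,  0.1563]), 'eef_rot': array([-1.799917e+02,  7.480000e-02, -4.351300e+00]), 'contact_force': array([-0.3255,  0.2389,  0.6235]), 'moment': array([-0.0562,  0.1701, -0.062 ]), 'gripper_width': np.float64(0.0871), 'joints': array([ 6.92090e+00,  9.08660e+00, -2.73579e+01, -2.83000e-02,
       -5.36272e+01,  7.87447e+01])}
[[0.091, 0.418, 0.792], [-0.001, 0.009, -0.169]]
[[0.037, 0.194, 0.366], [-0.0, 0.0, 0.0]]
[[0.0, 0.0, 0.0], [0.0, -0.0, -0.0]]
```

Request:
apply_moves(targets=[[[0.09,0.5,0.6],[0,0,-0.17],87],[[0.04,0.15,0.4],[0,0,0],87],[[0,0,0],[0,0,0],87]])

```text
time_s: 4.05
tcp_pos: [0.4891, -0.1643, 0.1162]
eef_rot: [-180.0, -0.0, -3.7]
contact_force: [0.8, 0.4, -0.1]
gripper_width: 0.0872
```

```bash
python3 -c "
from h import *
cap('wrist','w3')
plan2(.4905,-.1587,.062,-3,n=4,step=.02)"; python3 ring.py w3
```

```text
{'time_s': np.float64(4.1), 'tcp_pos': array([ 0.4895, -0.164 ,  0.1171]), 'eef_rot': array([-1.799908e+02, -7.380000e-02, -3.668300e+00]), 'contact_force': array([ 0.2063, -0.1492,  1.4199]), 'moment': array([-0.1082,  0.1437,  0.0049]), 'gripper_width': np.float64(0.0872), 'joints': array([ 3.28730e+00,  1.26686e+01, -2.88998e+01, -3.00000e-04,
       -4.83573e+01,  8.30447e+01])}
[[0.006, -0.048, 0.498], [-0.001, -0.009, -0.084]]
[[0.007, -0.048, 0.498], [-0.0, 0.0, -0.0]]
[[0.005, -0.037, 0.382], [-0.0, -0.0, 0.0]]
[[0.0, 0.0, 0.0], [0.0, 0.0, 0.0]]
549 [308. 239.] all [ 0.4922 -0.1781  0.0675] top [ 0.4905 -0.1782  0.0706] [ 0.4758 -0.1811  0.0677] [ 0.5038 -0.1754  0.0726] 0.0726
((489.83319091796875, -178.23817443847656), (4.778745651245117, 28.019515991210938), 87.55372619628906)
622 [243. 240.] all [ 0.4938 -0.1403  0.0667] top [ 0.4923 -0.1397  0.0706] [ 0.4777 -0.1426  0.068 ] [ 0.5058 -0.1365  0.0723] 0.0723
((491.7584228515625, -139.45858764648438), (5.268191814422607, 28.021469116210938), 87.39866638183594)
4749 [ 0.4932656  -0.15941574  0.03990424] ((490.5672912597656, -159.01145935058594), 31.56739616394043) 0.039904744773073986
```

View pics/w3.png

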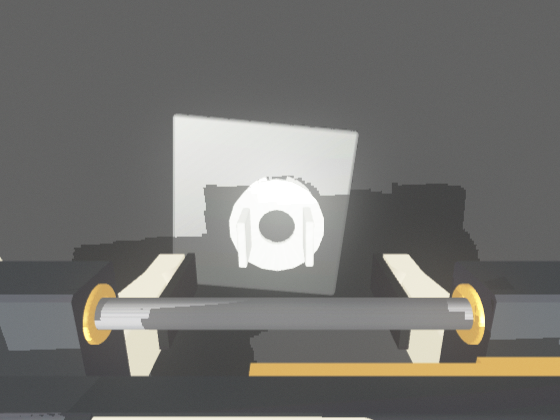

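The wrist view shows the ring at (277,225) with its wings between the open fingers. Its centre is about (0.4908, -0.159), yaw -2.7°. Descending now.

Request:
apply_moves(targets=[[[0.02,-0.1,0.4],[0,0.01,-0.12],87],[[0,-0.03,0.4],[0,0,0],87],[[0,0,0.1],[0,0,0],87],[[0,0,0],[0,0,0],87]])

```text
time_s: 4.5
tcp_pos: [0.4926, -0.1581, 0.0845]
eef_rot: [180.0, -0.5, -2.9]
contact_force: [-0.6, -0.4, 0.7]
gripper_width: 0.0868
```

```bash
python3 -c "
from h import *
plan2(.4908,-.159,.062,-2.7,n=3,step=.02)"
```

```text
{'time_s': np.float64(4.5), 'tcp_pos': array([ 0.4926, -0.1581,  0.0845]), 'eef_rot': array([179.9961,  -0.464 ,  -2.8977]), 'contact_force': array([-0.561 , -0.4442,  0.7428]), 'moment': array([-0.0783,  0.0836, -0.0626]), 'gripper_width': np.float64(0.0868), 'joints': array([  4.0132,  15.0414, -31.1294,   0.087 , -43.3692,  83.0261])}
[[-0.042, 0.022, 0.498], [0.001, -0.058, -0.025]]
[[-0.005, 0.003, 0.065], [-0.0, -0.0, -0.0]]
[[0.0, 0.0, 0.0], [0.0, 0.0, 0.0]]
```

Request:
apply_moves(targets=[[[-0.04,0.02,0.4],[0,-0.06,-0.03],87],[[0,0,0.15],[0,0,0],87],[[0,0,0],[0,0,0],87]])

```text
time_s: 4.8
tcp_pos: [0.4925, -0.1584, 0.0638]
eef_rot: [180.0, -0.2, -2.6]
contact_force: [-0.0, 0.6, -0.1]
gripper_width: 0.0871
```

```bash
python3 -c "
from h import *
plan2(.4908,-.159,.062,-2.7,n=2,step=.02)"
```

```text
{'time_s': np.float64(4.8), 'tcp_pos': array([ 0.4925, -0.1584,  0.0638]), 'eef_rot': array([ 1.799965e+02, -1.706000e-01, -2.629600e+00]), 'contact_force': array([-0.0333,  0.5773, -0.1359]), 'moment': array([-0.125 ,  0.1773,  0.0408]), 'gripper_width': np.float64(0.0871), 'joints': array([ 3.94940e+00,  1.69030e+01, -3.20587e+01,  3.52000e-02,
       -4.08692e+01,  8.33943e+01])}
[[-0.043, 0.017, 0.044], [0.0, -0.021, 0.009]]
[[0.0, 0.0, 0.0], [-0.0, -0.0, -0.0]]
```

Request:
apply_moves(targets=[[[-0.05,0.02,0.04],[0,-0.02,0],87],[[0,0,0],[0,0,0],60],[[0,0,0],[0,0,0],50],[[0,0,0],[0,0,0],44],[[0,0,0],[0,0,0],40]], squeeze=15)

```text
time_s: 5.3
tcp_pos: [0.4909, -0.1593, 0.0631]
eef_rot: [180.0, -0.1, -2.6]
contact_force: [-0.3, 0.5, -0.0]
gripper_width: 0.0604
```

Request:
apply_moves(targets=[[[0,0,0],[0,0,0],30],[[0,0,0],[0,0,0],30],[[0,0,0],[0,0,0],30]], squeeze=40)

```text
time_s: 5.6
tcp_pos: [0.491, -0.1594, 0.0633]
eef_rot: [180.0, -0.1, -2.6]
contact_force: [-0.3, 0.1, -0.6]
gripper_width: 0.0437
```

```bash
python3 -c "
from h import *
plan2(.4908,-.159,.062,-2.7,n=1,step=.02)"
```

```text
{'time_s': np.float64(5.6), 'tcp_pos': array([ 0.491 , -0.1594,  0.0633]), 'eef_rot': array([ 1.799888e+02, -9.530000e-02, -2.646700e+00]), 'contact_force': array([-0.2981,  0.1375, -0.5741]), 'moment': array([-0.1434,  0.1026, -0.0097]), 'gripper_width': np.float64(0.0437), 'joints': array([ 3.84680e+00,  1.68861e+01, -3.21675e+01,  3.34000e-02,
       -4.08530e+01,  8.34813e+01])}
[[-0.006, -0.009, 0.033], [0.001, -0.012, 0.007]]
```

Request:
apply_moves(targets=[[[0,0,-0.2],[0,0,0],30],[[0,0,-0.6],[0,0,0],30],[[0,0,-0.8],[0,0,0],30],[[0,0,-0.8],[0,0,0],30],[[0,0,-0.3],[0,0,0],30]])

```text
time_s: 6.1
tcp_pos: [0.4877, -0.1593, 0.1734]
eef_rot: [180.0, 0.4, -2.7]
contact_force: [0.1, 0.3, -2.4]
gripper_width: 0.0435
```

```bash
python3 -c "
from h import *
plan2(.5182,.1233,.16,-3.6,n=9)"
```

```text
{'time_s': np.float64(6.1), 'tcp_pos': array([ 0.4877, -0.1593,  0.1734]), 'eef_rot': array([179.981 ,   0.4247,  -2.695 ]), 'contact_force': array([ 0.1399,  0.2594, -2.38  ]), 'moment': array([-0.0416,  0.0191,  0.048 ]), 'gripper_width': np.float64(0.0435), 'joints': array([ 3.84620e+00,  8.97310e+00, -2.49133e+01, -3.54000e-02,
       -5.65377e+01,  8.34784e+01])}
[[0.055, -0.897, 0.042], [0.003, 0.053, 0.113]]
[[0.04, -0.898, 0.042], [-0.0, -0.0, -0.0]]
[[0.04, -0.898, 0.042], [0.0, 0.0, 0.0]]
[[0.04, -0.898, 0.042], [0.0, 0.0, 0.0]]
[[0.04, -0.898, 0.042], [0.0, 0.0, 0.0]]
[[0.04, -0.898, 0.042], [0.0, 0.0, 0.0]]
[[0.04, -0.898, 0.042], [0.0, 0.0, 0.0]]
[[0.036, -0.811, 0.038], [0.0, 0.0, 0.0]]
[[0.0, 0.0, 0.0], [0.0, 0.0, 0.0]]
```

Request:
apply_moves(targets=[[[0.06,-0.9,0.0],[0,0.05,0.11],30],[[0.04,-0.9,0.0],[0,0,0],30],[[0.04,-0.9,0.0],[0,0,0],30],[[0.04,-0.9,0.0],[0,0,0],30],[[0.04,-0.9,0.0],[0,0,0],30]])

```text
time_s: 6.6
tcp_pos: [0.5077, 0.0219, 0.179]
eef_rot: [-179.9, -0.3, -4.1]
contact_force: [1.2, -0.6, -2.7]
gripper_width: 0.044
```

```bash
python3 -c "
from h import *
plan2(.5182,.1233,.16,-3.6,n=5)"
```

```text
{'time_s': np.float64(6.6), 'tcp_pos': array([0.5077, 0.0219, 0.179 ]), 'eef_rot': array([-179.9306,   -0.3162,   -4.0723]), 'contact_force': array([ 1.1641, -0.6399, -2.7269]), 'moment': array([-0.0839, -0.0465, -0.0194]), 'gripper_width': np.float64(0.044), 'joints': array([ 24.7117,   7.7534, -25.6411,   0.1098, -56.295 ,  61.1555])}
[[0.027, -0.884, 0.166], [-0.009, -0.04, -0.059]]
[[0.035, -0.884, 0.165], [-0.0, -0.0, -0.0]]
[[0.031, -0.779, 0.145], [-0.0, -0.0, -0.0]]
[[0.0, 0.0, 0.0], [-0.0, -0.0, -0.0]]
[[0.0, 0.0, 0.0], [-0.0, -0.0, -0.0]]
```

Request:
apply_moves(targets=[[[0.03,-0.88,0.1],[-0.01,-0.04,-0.06],30],[[0.03,-0.88,0.1],[0,0,0],30],[[0.02,-0.55,0.1],[0,0,0],30],[[0,0,0],[0,0,0],30],[[0,0,0],[0,0,0],30]])

```text
time_s: 7.1
tcp_pos: [0.516, 0.1219, 0.1686]
eef_rot: [-180.0, 0.0, -3.3]
contact_force: [1.1, 0.1, -2.4]
gripper_width: 0.0435
```

```bash
python3 -c "
from h import *
cap('wrist','w4');cap('scene','s4')
plan2(.5182,.1233,.14,-3.6,n=3)
_,i=cloud('s4');cv2.imwrite('pics/z4.png',cv2.resize(i[80:230,190:340],None,fx=4,fy=4,interpolation=2))"
```

```text
{'time_s': np.float64(7.2), 'tcp_pos': array([0.5162, 0.1211, 0.1687]), 'eef_rot': array([-1.799477e+02, -2.120000e-02, -3.354800e+00]), 'contact_force': array([ 0.016 , -0.7494, -2.1497]), 'moment': array([-0.1346,  0.1258, -0.0113]), 'gripper_width': np.float64(0.0435), 'joints': array([ 3.43939e+01,  1.05841e+01, -2.35720e+01, -3.43000e-02,
       -5.57950e+01,  5.22705e+01])}
[[0.047, -0.056, 0.719], [-0.007, -0.003, 0.031]]
[[0.0, 0.0, 0.0], [0.0, 0.0, 0.0]]
[[0.0, 0.0, 0.0], [-0.0, -0.0, -0.0]]
```

View pics/w4.png

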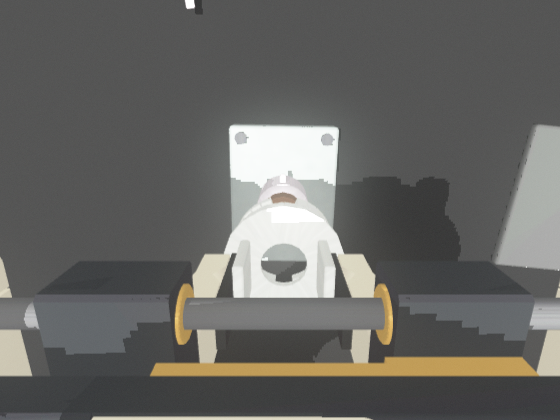

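View pics/z4.png

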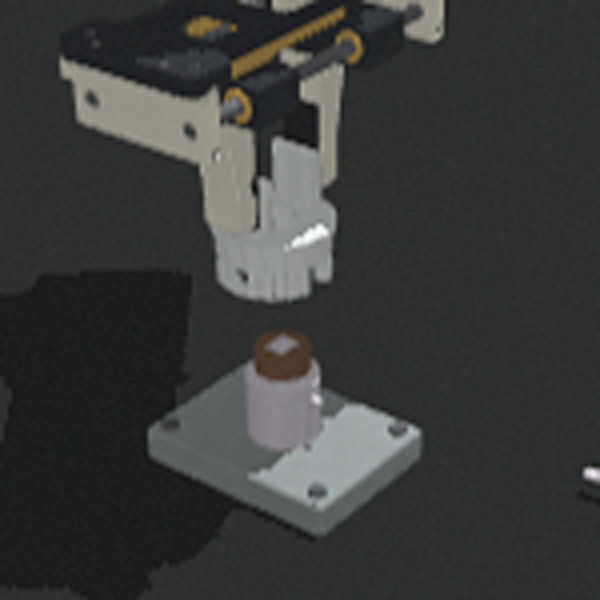

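Run:
```python
from h import *
W,img=cloud('w4'); z=W[...,2]; s=np.load('pics/w4.npz')
zt=s['pos'][2]-.0533+.03
m=(abs(z-zt)<.003)&(np.hypot(W[...,0]-s['pos'][0],W[...,1]-s['pos'][1])<.04)
p=W[m]; print(len(p),np.median(p[:,2]),zt,s['pos'])
q=(p[:,:2]*1000).astype(np.float32); print(cv2.minEnclosingCircle(q))
# outer edge fit on front half
h=cv2.convexHull(q)[:,0]; 
from scipy.optimize import least_squares
hh=h[h[:,0]>s['pos'][0]*1000]
f=least_squares(lambda c:np.hypot(hh[:,0]-c[0],hh[:,1]-c[1])-31,[516,121]); print(f.x,len(hh),f.fun.std())
# window edge
```

```text
5581 0.14519713923161837 0.1453488752747174 [0.516033   0.12185159 0.16864888]
((520.79833984375, 122.48119354248047), 30.330570220947266)
[515.99088079 122.70288839] 30 0.13203164798479772
```

Request:
apply_moves(targets=[[[0.05,-0.04,0.4],[-0.01,0,0.03],30],[[0,0,0.3],[0,0,0],30],[[0,0,0],[0,0,0],30],[[0,0,0],[0,0,0],30]])

```text
time_s: 7.6
tcp_pos: [0.5183, 0.1196, 0.141]
eef_rot: [180.0, -0.1, -3.8]
contact_force: [0.5, 0.3, -1.1]
gripper_width: 0.0438
```

```bash
python3 -c "
from h import *
plan2(.5182,.1226,.11,-3.6,n=3)"
```

```text
{'time_s': np.float64(7.6), 'tcp_pos': array([0.5183, 0.1196, 0.141 ]), 'eef_rot': array([ 1.799888e+02, -6.620000e-02, -3.803600e+00]), 'contact_force': array([ 0.4715,  0.3384, -1.0542]), 'moment': array([-0.0491,  0.1367, -0.04  ]), 'gripper_width': np.float64(0.0438), 'joints': array([ 34.1626,  12.4304, -25.4115,   0.0628, -52.1127,  51.9952])}
[[-0.009, -0.075, 0.775], [0.001, -0.008, -0.025]]
[[0.0, 0.0, 0.0], [-0.0, 0.0, 0.0]]
[[0.0, 0.0, 0.0], [0.0, 0.0, 0.0]]
```

Request:
apply_moves(targets=[[[0,-0.075,0.25],[0,-0.01,-0.02],30],[[0,0,0.1],[0,0,0],30],[[0,0,0],[0,0,0],30]])

```text
time_s: 7.9
tcp_pos: [0.519, 0.1224, 0.1269]
eef_rot: [-180.0, -0.0, -3.7]
contact_force: [0.5, 0.1, -2.1]
gripper_width: 0.044
```

```bash
python3 -c "
from h import *
plan2(.5182,.1226,.115,-3.6,n=1)"
```

```text
{'time_s': np.float64(7.9), 'tcp_pos': array([0.519 , 0.1224, 0.1269]), 'eef_rot': array([-1.799657e+02, -4.740000e-02, -3.672500e+00]), 'contact_force': array([ 0.5422,  0.1427, -2.1247]), 'moment': array([-0.0908,  0.0966,  0.0246]), 'gripper_width': np.float64(0.044), 'joints': array([ 3.43517e+01,  1.34814e+01, -2.61820e+01,  2.90000e-03,
       -5.02782e+01,  5.19740e+01])}
[[-0.02, -0.004, 0.297], [-0.004, -0.006, -0.009]]
```

Request:
apply_moves(targets=[[[-0.02,0,0.15],[0,0,0],30],[[0,0,0.13],[0,0,0],30],[[0,0,0],[0,0,0],30]])

```text
time_s: 8.2
tcp_pos: [0.5181, 0.1226, 0.1149]
eef_rot: [-180.0, -0.1, -3.7]
contact_force: [-0.1, -0.3, -1.8]
gripper_width: 0.0432
```

```bash
python3 -c "
from h import *
plan2(.5182,.1226,.107,-3.6,n=1)"
```

```text
{'time_s': np.float64(8.2), 'tcp_pos': array([0.5181, 0.1226, 0.1149]), 'eef_rot': array([-1.799618e+02, -5.550000e-02, -3.652000e+00]), 'contact_force': array([-0.0807, -0.311 , -1.8161]), 'moment': array([-0.1344,  0.108 ,  0.0102]), 'gripper_width': np.float64(0.0432), 'joints': array([ 3.44279e+01,  1.42422e+01, -2.70641e+01,  5.50000e-03,
       -4.86264e+01,  5.19165e+01])}
[[0.001, -0.0, 0.197], [-0.005, -0.007, -0.007]]
```

Aligned. Going down over the taper.

Request:
apply_moves(targets=[[[0,0,0.1],[0,0,0],30],[[0,0,0.1],[0,0,0],30],[[0,0,0],[0,0,0],30]])

```text
time_s: 8.5
tcp_pos: [0.5183, 0.1227, 0.1062]
eef_rot: [-180.0, -0.1, -3.6]
contact_force: [0.4, -0.3, -2.8]
gripper_width: 0.0439
```

```bash
python3 -c "
from h import *
plan2(.5182,.1226,.1035,-3.6,n=1)"
```

```text
{'time_s': np.float64(8.5), 'tcp_pos': array([0.5183, 0.1227, 0.1062]), 'eef_rot': array([-1.7996e+02, -6.5000e-02, -3.6393e+00]), 'contact_force': array([ 0.4084, -0.25  , -2.7905]), 'moment': array([-0.1289,  0.1915, -0.0178]), 'gripper_width': np.float64(0.0439), 'joints': array([ 3.44384e+01,  1.48690e+01, -2.76034e+01,  1.17000e-02,
       -4.74517e+01,  5.19144e+01])}
[[-0.001, 0.004, 0.068], [-0.005, -0.008, -0.005]]
```

Request:
apply_moves(targets=[[[0,0,0.06],[0,0,0],30],[[0,0,0.06],[0,0,0],30],[[0,0,0],[0,0,0],30]])

```text
time_s: 8.8
tcp_pos: [0.5184, 0.1228, 0.1011]
eef_rot: [-180.0, -0.1, -3.6]
contact_force: [1.0, 0.3, -2.0]
gripper_width: 0.0435
```

Request:
apply_moves(targets=[[[0,0,0.05],[0,0,0],30],[[0,0,0],[0,0,0],30]])

```text
time_s: 9.0
tcp_pos: [0.5187, 0.1229, 0.0993]
eef_rot: [-180.0, -0.1, -3.6]
contact_force: [-1.7, -0.3, 2.0]
gripper_width: 0.0438
```

```bash
python3 -c "
from h import *
plan2(.5182,.1226,.0985,-3.6,n=1)"
```

```text
{'time_s': np.float64(9.0), 'tcp_pos': array([0.5187, 0.1229, 0.0993]), 'eef_rot': array([-1.799521e+02, -1.049000e-01, -3.622500e+00]), 'contact_force': array([-1.6901, -0.3174,  2.0442]), 'moment': array([-0.0989,  0.7644, -0.0019]), 'gripper_width': np.float64(0.0438), 'joints': array([ 3.44384e+01,  1.53904e+01, -2.80196e+01,  3.72000e-02,
       -4.64779e+01,  5.19136e+01])}
[[-0.011, 0.008, 0.02], [-0.006, -0.013, -0.003]]
```

Request:
apply_moves(targets=[[[-0.01,0.005,0.06],[0,-0.01,0],30],[[0,0,0],[0,0,0],30]])

```text
time_s: 9.2
tcp_pos: [0.5188, 0.1229, 0.0976]
eef_rot: [-179.9, -0.1, -3.6]
contact_force: [-1.4, 0.2, 2.6]
gripper_width: 0.0439
```

```bash
python3 -c "
from h import *
plan2(.5182,.1226,.09,-3.6,n=1)"
```

```text
{'time_s': np.float64(9.2), 'tcp_pos': array([0.5188, 0.1229, 0.0976]), 'eef_rot': array([-1.799199e+02, -9.370000e-02, -3.602100e+00]), 'contact_force': array([-1.3929,  0.2351,  2.5767]), 'moment': array([-0.1915,  0.8923,  0.0088]), 'gripper_width': np.float64(0.0439), 'joints': array([ 3.44099e+01,  1.55267e+01, -2.80897e+01, -7.50000e-03,
       -4.62604e+01,  5.19932e+01])}
[[-0.014, 0.009, 0.19], [-0.01, -0.012, -0.0]]
```

Request:
apply_moves(targets=[[[-0.02,0.01,0.08],[-0.01,-0.01,0],30],[[0,0,0.05],[0,0,0],30],[[0,0,0],[0,0,0],30]])

```text
time_s: 9.5
tcp_pos: [0.5187, 0.1229, 0.0933]
eef_rot: [-180.0, -0.1, -3.6]
contact_force: [-1.7, -0.1, 6.2]
gripper_width: 0.0434
```

```bash
python3 -c "
from h import *
plan2(.5182,.1226,.0898,-3.6,n=1)"
```

```text
{'time_s': np.float64(9.5), 'tcp_pos': array([0.5187, 0.1229, 0.0933]), 'eef_rot': array([-1.799565e+02, -1.252000e-01, -3.570900e+00]), 'contact_force': array([-1.7211, -0.0705,  6.1817]), 'moment': array([-0.096 ,  1.0512, -0.0547]), 'gripper_width': np.float64(0.0434), 'joints': array([ 34.4449,  15.8358, -28.3938,   0.0599, -45.645 ,  51.9423])}
[[-0.013, 0.008, 0.087], [-0.005, -0.016, 0.004]]
```

Request:
apply_moves(targets=[[[-0.02,0,0.07],[0,-0.015,0],30],[[0,0,0.04],[0,0,0],30],[[0,0,0],[0,0,0],30]])

```text
time_s: 9.8
tcp_pos: [0.5188, 0.1229, 0.0902]
eef_rot: [-180.0, -0.1, -3.5]
contact_force: [-3.3, -0.6, 8.9]
gripper_width: 0.0436
```

```bash
python3 -c "
from h import *
plan2(.5182,.1226,.0895,-12,n=1)"
```

```text
{'time_s': np.float64(9.8), 'tcp_pos': array([0.5188, 0.1229, 0.0902]), 'eef_rot': array([-1.799575e+02, -1.189000e-01, -3.520800e+00]), 'contact_force': array([-3.2507, -0.6386,  8.8566]), 'moment': array([ 0.1473,  1.6227, -0.0152]), 'gripper_width': np.float64(0.0436), 'joints': array([ 34.4366,  16.0777, -28.5616,   0.0558, -45.2408,  52.0035])}
[[-0.015, 0.008, 0.018], [-0.006, -0.014, 1.0]]
```

Request:
apply_moves(targets=[[[-0.04,0,0.02],[0,-0.015,0],30],[[-0.02,0,0.01],[0,0,0],30],[[0,0,0],[0,0,0],30]])

```text
time_s: 10.1
tcp_pos: [0.5187, 0.1229, 0.0912]
eef_rot: [-179.9, -0.3, -3.4]
contact_force: [-4.2, 0.6, 8.5]
gripper_width: 0.0436
```

```bash
python3 -c "
from h import *
plan2(.5182,.1226,.0895,-12,n=1)"
```

```text
{'time_s': np.float64(10.1), 'tcp_pos': array([0.5187, 0.1229, 0.0912]), 'eef_rot': array([-179.949 ,   -0.2579,   -3.4265]), 'contact_force': array([-4.2129,  0.6052,  8.5091]), 'moment': array([ 0.1695,  1.8067, -0.0587]), 'gripper_width': np.float64(0.0436), 'joints': array([ 34.5058,  15.9193, -28.6678,   0.1669, -45.1782,  51.9505])}
[[-0.012, 0.008, 0.044], [-0.008, -0.03, 1.0]]
```

Request:
apply_moves(targets=[[[0.05,0,0.03],[0,0,0],30]])

```text
time_s: 10.2
tcp_pos: [0.5199, 0.1227, 0.0903]
eef_rot: [-180.0, -0.2, -3.4]
contact_force: [-5.1, 0.8, 8.7]
gripper_width: 0.0438
```

```bash
python3 -c "
from h import *
show()"
```

```text
{'time_s': np.float64(10.2), 'tcp_pos': array([0.5199, 0.1227, 0.0903]), 'eef_rot': array([-179.9582,   -0.2056,   -3.4327]), 'contact_force': array([-5.0531,  0.7716,  8.6845]), 'moment': array([0.3879, 2.5852, 0.0049]), 'gripper_width': np.float64(0.0438), 'joints': array([ 34.3814,  16.1126, -28.5192,   0.1311, -45.1803,  52.0937])}
```

Request:
apply_moves(targets=[[[-0.05,0,0.03],[0,0,0],30]])

```text
time_s: 10.3
tcp_pos: [0.5194, 0.123, 0.09]
eef_rot: [-179.9, -0.3, -3.4]
contact_force: [4.9, -3.9, 8.6]
gripper_width: 0.0437
```

```bash
python3 -c "
from h import *
show()"
```

```text
{'time_s': np.float64(10.3), 'tcp_pos': array([0.5194, 0.123 , 0.09  ]), 'eef_rot': array([-179.935 ,   -0.3493,   -3.3839]), 'contact_force': array([ 4.9004, -3.8794,  8.5917]), 'moment': array([-1.4318, -1.6016,  0.01  ]), 'gripper_width': np.float64(0.0437), 'joints': array([ 34.4986,  16.0232, -28.7522,   0.2312, -44.9092,  51.9544])}
```

Request:
apply_moves(targets=[[[-0.01,0,0.05],[0,-0.03,0],30],[[0,0,0.02],[0,0,0.3],30]])

```text
time_s: 10.5
tcp_pos: [0.52, 0.1229, 0.0887]
eef_rot: [-179.9, -0.2, -5.7]
contact_force: [-2.6, -1.0, 9.0]
gripper_width: 0.0436
```

```bash
python3 -c "
from h import *
plan2(.5184,.1227,.0890,-20,n=3)"
```

```text
{'time_s': np.float64(10.5), 'tcp_pos': array([0.52  , 0.1229, 0.0887]), 'eef_rot': array([-179.9248,   -0.2344,   -5.729 ]), 'contact_force': array([-2.5815, -0.9888,  9.0183]), 'moment': array([-0.4863,  1.5375,  0.0521]), 'gripper_width': np.float64(0.0436), 'joints': array([ 34.4041,  16.2234, -28.6338,   0.1326, -44.9153,  49.7734])}
[[-0.038, 0.009, -0.007], [-0.007, -0.016, 1.0]]
[[0.0, 0.0, 0.0], [-0.006, -0.012, 0.784]]
[[0.0, 0.0, 0.0], [0.0, -0.0, -0.0]]
```

Request:
apply_moves(targets=[[[-0.05,0.01,0.01],[0,-0.02,0.5],30]])

```text
time_s: 10.6
tcp_pos: [0.5195, 0.1231, 0.0894]
eef_rot: [-179.9, -0.2, -9.8]
contact_force: [1.9, -1.0, 9.7]
gripper_width: 0.0439
```

```bash
python3 -c "
from h import *
plan2(.5184,.1227,.0890,-20,n=2)"
```

```text
{'time_s': np.float64(10.6), 'tcp_pos': array([0.5195, 0.1231, 0.0894]), 'eef_rot': array([-179.8557,   -0.2317,   -9.7702]), 'contact_force': array([ 1.9026, -1.0017,  9.6501]), 'moment': array([-0.7627, -0.8034,  0.0615]), 'gripper_width': np.float64(0.0439), 'joints': array([ 34.4249,  16.1221, -28.6485,   0.0821, -44.9627,  45.7471])}
[[-0.025, 0.013, 0.01], [-0.016, -0.021, 1.0]]
[[0.0, 0.0, 0.0], [-0.004, -0.006, 0.279]]
```

Request:
apply_moves(targets=[[[-0.03,0.01,0.02],[-0.01,-0.02,0.6],30],[[-0.02,0,0.02],[0,0,0.6],30]])

```text
time_s: 10.8
tcp_pos: [0.5196, 0.1235, 0.0898]
eef_rot: [-179.8, -0.3, -19.6]
contact_force: [-1.4, -2.9, 8.6]
gripper_width: 0.0439
```

```bash
python3 -c "
from h import *
plan2(.5184,.1227,.0890,-40,n=4)"
```

```text
{'time_s': np.float64(10.8), 'tcp_pos': array([0.5196, 0.1235, 0.0898]), 'eef_rot': array([-179.7948,   -0.28  ,  -19.6382]), 'contact_force': array([-1.4242, -2.8536,  8.6481]), 'moment': array([-1.3325,  0.6209,  0.1342]), 'gripper_width': np.float64(0.0439), 'joints': array([ 34.4881,  16.0712, -28.6799,   0.151 , -44.9186,  35.7675])}
[[-0.023, 0.028, 0.02], [-0.012, -0.012, 1.0]]
[[0.0, 0.0, 0.0], [-0.012, -0.012, 1.0]]
[[0.0, 0.0, 0.0], [-0.007, -0.006, 0.546]]
[[0.0, 0.0, 0.0], [0.0, 0.0, 0.0]]
```

Request:
apply_moves(targets=[[[-0.03,0.03,0.04],[-0.01,-0.01,0.8],30],[[-0.01,0.02,0.03],[-0.01,-0.01,0.8],30]])

```text
time_s: 11.0
tcp_pos: [0.5198, 0.123, 0.0891]
eef_rot: [-179.7, -0.3, -32.8]
contact_force: [-1.6, -1.1, 10.4]
gripper_width: 0.0439
```

```bash
python3 -c "
from h import *
plan2(.5184,.1227,.0890,-60,n=4)"
```

```text
{'time_s': np.float64(11.0), 'tcp_pos': array([0.5198, 0.123 , 0.0891]), 'eef_rot': array([-179.6893,   -0.2928,  -32.8167]), 'contact_force': array([-1.6152, -1.1469, 10.4308]), 'moment': array([-0.6017,  0.8713,  0.0583]), 'gripper_width': np.float64(0.0439), 'joints': array([ 34.4644,  16.089 , -28.7979,   0.2133, -44.7137,  22.5686])}
[[-0.026, 0.026, 0.003], [-0.014, -0.008, 1.0]]
[[0.0, 0.0, 0.0], [-0.014, -0.008, 1.0]]
[[0.0, 0.0, 0.0], [-0.014, -0.008, 1.0]]
[[0.0, 0.0, 0.0], [-0.005, -0.003, 0.398]]
```

Request:
apply_moves(targets=[[[-0.03,0.03,0.03],[-0.02,-0.01,0.9],30],[[-0.02,0.02,0.03],[-0.01,-0.01,0.9],30]])

```text
time_s: 11.2
tcp_pos: [0.5197, 0.1233, 0.0889]
eef_rot: [-179.6, -0.2, -47.7]
contact_force: [0.1, -1.9, 10.3]
gripper_width: 0.0441
```

```bash
python3 -c "
from h import *
plan2(.5184,.1227,.0890,-75,n=4)"
```

```text
{'time_s': np.float64(11.2), 'tcp_pos': array([0.5197, 0.1233, 0.0889]), 'eef_rot': array([-179.6167,   -0.2384,  -47.6869]), 'contact_force': array([ 0.0826, -1.8552, 10.2718]), 'moment': array([-0.6277,  0.2769,  0.0257]), 'gripper_width': np.float64(0.0441), 'joints': array([ 34.5227,  16.0849, -28.8651,   0.2622, -44.6383,   7.6053])}
[[-0.011, 0.033, -0.002], [-0.016, -0.005, 1.0]]
[[0.0, 0.0, 0.0], [-0.016, -0.005, 1.0]]
[[0.0, 0.0, 0.0], [-0.016, -0.005, 1.0]]
[[0.0, 0.0, 0.0], [-0.007, -0.002, 0.415]]
```

Request:
apply_moves(targets=[[[-0.01,0.03,0.03],[-0.03,-0.01,0.9],30],[[-0.01,0.03,0.03],[-0.02,0,0.9],30],[[0,0.01,0.02],[-0.02,0,0.5],30]])

```text
time_s: 11.5
tcp_pos: [0.5201, 0.123, 0.0888]
eef_rot: [-179.8, -0.2, -66.8]
contact_force: [-3.0, -1.8, 10.1]
gripper_width: 0.0436
```

```bash
python3 -c "
from h import *
plan2(.5184,.1227,.0890,-80,n=4)"
```

```text
{'time_s': np.float64(11.5), 'tcp_pos': array([0.5201, 0.123 , 0.0888]), 'eef_rot': array([-179.7568,   -0.1909,  -66.8433]), 'contact_force': array([-2.9774, -1.7909, 10.114 ]), 'moment': array([-0.5318,  1.4486,  0.1158]), 'gripper_width': np.float64(0.0436), 'joints': array([ 34.5121,  16.2147, -28.7149,   0.3331, -44.8701, -11.5907])}
[[-0.009, 0.042, -0.005], [-0.02, -0.012, 1.0]]
[[0.0, 0.0, 0.0], [-0.013, -0.008, 0.645]]
[[0.0, 0.0, 0.0], [0.0, 0.0, -0.0]]
[[0.0, 0.0, 0.0], [-0.0, -0.0, -0.0]]
```

Request:
apply_moves(targets=[[[-0.01,0.05,0.03],[-0.02,-0.01,0.9],30],[[-0.01,0.02,0.02],[-0.02,0,0.7],30]])

```text
time_s: 11.7
tcp_pos: [0.5198, 0.1234, 0.089]
eef_rot: [-179.8, -0.1, -80.0]
contact_force: [-0.4, -1.5, 9.1]
gripper_width: 0.0436
```

```bash
python3 -c "
from h import *
plan2(.5184,.1227,.0890,-90,n=4)"
```

```text
{'time_s': np.float64(11.7), 'tcp_pos': array([0.5198, 0.1234, 0.089 ]), 'eef_rot': array([-1.797507e+02, -7.800000e-02, -8.002790e+01]), 'contact_force': array([-0.361 , -1.5171,  9.0617]), 'moment': array([-0.6725,  0.4797,  0.0352]), 'gripper_width': np.float64(0.0436), 'joints': array([ 34.5266,  16.196 , -28.6743,   0.2471, -44.9357, -24.729 ])}
[[0.012, 0.036, -0.0], [-0.026, -0.006, 1.0]]
[[0.0, 0.0, 0.0], [-0.006, -0.001, 0.247]]
[[0.0, 0.0, 0.0], [0.0, -0.0, -0.0]]
[[0.0, 0.0, 0.0], [-0.0, 0.0, 0.0]]
```

Slow approach to the stop now.

Request:
apply_moves(targets=[[[0.01,0.03,0.03],[-0.02,0,0.5],30],[[0,0.01,0.02],[0,0,0.4],30]])

```text
time_s: 11.9
tcp_pos: [0.5201, 0.1233, 0.089]
eef_rot: [-179.7, -0.0, -87.5]
contact_force: [-2.2, -1.8, 9.1]
gripper_width: 0.0434
```

Request:
apply_moves(targets=[[[0,0.01,0.02],[0,0,0.25],30],[[0,0.01,0.02],[0,0,0.2],30]])

```text
time_s: 12.1
tcp_pos: [0.5201, 0.123, 0.0888]
eef_rot: [-179.6, -0.0, -91.3]
contact_force: [-1.7, -1.9, 10.8]
gripper_width: 0.044
```

```bash
python3 -c "
from h import *
plan2(.5184,.1227,.0890,-93,n=2)"
```

```text
{'time_s': np.float64(12.1), 'tcp_pos': array([0.5201, 0.123 , 0.0888]), 'eef_rot': array([-1.79583e+02, -3.30000e-02, -9.12851e+01]), 'contact_force': array([-1.748 , -1.8715, 10.755 ]), 'moment': array([-0.5541,  1.0294,  0.0647]), 'gripper_width': np.float64(0.044), 'joints': array([ 34.5377,  16.1491, -28.8331,   0.385 , -44.6996, -36.0956])}
[[0.009, 0.042, -0.005], [-0.052, -0.003, 0.214]]
[[0.0, 0.0, 0.0], [-0.0, -0.0, 0.0]]
```

Request:
apply_moves(targets=[[[0,0.02,0.01],[-0.03,0,0.2],30],[[0,0,0.02],[0,0,0.15],30]])

```text
time_s: 12.3
tcp_pos: [0.5202, 0.1229, 0.0892]
eef_rot: [-179.7, -0.0, -94.1]
contact_force: [-4.9, 0.2, 10.3]
gripper_width: 0.0441
```

Request:
apply_moves(targets=[[[0,0.01,0.02],[0,0,0.12],30]])

```text
time_s: 12.4
tcp_pos: [0.5202, 0.1229, 0.0892]
eef_rot: [-179.7, -0.0, -95.1]
contact_force: [-2.4, -0.7, 9.7]
gripper_width: 0.0435
```

```bash
python3 -c "
from h import *
show()"
```

```text
{'time_s': np.float64(12.4), 'tcp_pos': array([0.5202, 0.1229, 0.0892]), 'eef_rot': array([-1.796541e+02, -2.310000e-02, -9.512370e+01]), 'contact_force': array([-2.4194, -0.7474,  9.7148]), 'moment': array([-0.4635,  0.9771,  0.1409]), 'gripper_width': np.float64(0.0435), 'joints': array([ 34.4943,  16.1677, -28.7263,   0.3379, -44.8548, -39.8569])}
```

Request:
apply_moves(targets=[[[0,0.01,0.02],[0,0,0.12],30]])

```text
time_s: 12.5
tcp_pos: [0.5201, 0.1229, 0.0891]
eef_rot: [-179.6, -0.0, -96.1]
contact_force: [-1.8, -1.6, 9.6]
gripper_width: 0.0436
```

```bash
python3 -c "
from h import *
show()"
```

```text
{'time_s': np.float64(12.5), 'tcp_pos': array([0.5201, 0.1229, 0.0891]), 'eef_rot': array([-1.796073e+02, -2.440000e-02, -9.609050e+01]), 'contact_force': array([-1.8196, -1.5631,  9.5981]), 'moment': array([-0.4568,  1.0176,  0.0966]), 'gripper_width': np.float64(0.0436), 'joints': array([ 34.5195,  16.1471, -28.7934,   0.3892, -44.7779, -40.8856])}
```

Request:
apply_moves(targets=[[[0,0.01,0.02],[0,0,0.12],30]])

```text
time_s: 12.6
tcp_pos: [0.5201, 0.1228, 0.089]
eef_rot: [-179.6, -0.0, -97.1]
contact_force: [-1.6, -0.9, 8.9]
gripper_width: 0.0435
```

```bash
python3 -c "
from h import *
show()"
```

```text
{'time_s': np.float64(12.6), 'tcp_pos': array([0.5201, 0.1228, 0.089 ]), 'eef_rot': array([-1.795557e+02, -1.980000e-02, -9.705710e+01]), 'contact_force': array([-1.6338, -0.8953,  8.8515]), 'moment': array([-0.4946,  1.0389,  0.0777]), 'gripper_width': np.float64(0.0435), 'joints': array([ 34.542 ,  16.1261, -28.861 ,   0.4405, -44.6946, -41.9113])}
```

Request:
apply_moves(targets=[[[0,0.01,0.02],[0.03,0,0.08],30]])

```text
time_s: 12.7
tcp_pos: [0.52, 0.1228, 0.0889]
eef_rot: [-179.3, -0.0, -97.7]
contact_force: [-3.3, -0.2, 12.1]
gripper_width: 0.0438
```

```bash
python3 -c "
from h import *
show()"
```

```text
{'time_s': np.float64(12.7), 'tcp_pos': array([0.52  , 0.1228, 0.0889]), 'eef_rot': array([-1.792826e+02, -2.330000e-02, -9.770950e+01]), 'contact_force': array([-3.2511, -0.1851, 12.0521]), 'moment': array([-0.1333,  1.8063,  0.0906]), 'gripper_width': np.float64(0.0438), 'joints': array([ 34.6843,  15.9883, -29.1951,   0.7171, -44.3047, -42.9046])}
```

Request:
apply_moves(targets=[[[0,0.01,0.02],[0.03,0,0.08],30]])

```text
time_s: 12.8
tcp_pos: [0.5197, 0.1227, 0.0888]
eef_rot: [-179.0, -0.0, -98.3]
contact_force: [-3.2, -0.3, 11.7]
gripper_width: 0.0438
```

```bash
python3 -c "
from h import *
show()"
```

```text
{'time_s': np.float64(12.8), 'tcp_pos': array([0.5197, 0.1227, 0.0888]), 'eef_rot': array([-1.790099e+02, -2.120000e-02, -9.834910e+01]), 'contact_force': array([-3.1877, -0.2628, 11.6839]), 'moment': array([-0.1034,  1.8133,  0.1469]), 'gripper_width': np.float64(0.0438), 'joints': array([ 34.8386,  15.8436, -29.5508,   0.9995, -43.9026, -43.9035])}
```

Request:
apply_moves(targets=[[[0,0.01,0.02],[-0.06,0,0.08],30]])

```text
time_s: 12.9
tcp_pos: [0.5198, 0.1228, 0.089]
eef_rot: [-179.4, 0.0, -98.9]
contact_force: [0.5, -2.2, 8.9]
gripper_width: 0.0435
```

```bash
python3 -c "
from h import *
show()"
```

```text
{'time_s': np.float64(12.9), 'tcp_pos': array([0.5198, 0.1228, 0.089 ]), 'eef_rot': array([-1.793927e+02,  1.500000e-03, -9.894820e+01]), 'contact_force': array([ 0.5114, -2.2068,  8.9364]), 'moment': array([-0.9722,  0.0691,  0.173 ]), 'gripper_width': np.float64(0.0435), 'joints': array([ 34.639 ,  16.0251, -29.0871,   0.5964, -44.4484, -44.0114])}
```

Request:
apply_moves(targets=[[[0,0.01,0.02],[-0.06,0,0.08],30]])

```text
time_s: 13.0
tcp_pos: [0.5201, 0.1228, 0.089]
eef_rot: [-179.8, 0.0, -99.5]
contact_force: [0.5, -3.2, 7.7]
gripper_width: 0.0436
```

```bash
python3 -c "
from h import *
show()"
```

```text
{'time_s': np.float64(13.0), 'tcp_pos': array([0.5201, 0.1228, 0.089 ]), 'eef_rot': array([-1.797956e+02,  1.160000e-02, -9.954200e+01]), 'contact_force': array([ 0.464 , -3.2388,  7.6616]), 'moment': array([-1.0957,  0.1116,  0.3801]), 'gripper_width': np.float64(0.0436), 'joints': array([ 34.4184,  16.233 , -28.5891,   0.1887, -45.0229, -44.0936])}
```

The twist moment climbed from about 0.1 to 0.38 N·m at yaw -99.5°, against a predicted stop of -98.6°, so that is the stop. I'll ease off and let the ring rise.

Request:
apply_moves(targets=[[[0,0.0,0.01],[0,0,-0.25],30],[[0,0,0],[0,0,-0.05],30]])

```text
time_s: 13.2
tcp_pos: [0.5203, 0.1228, 0.0896]
eef_rot: [-179.8, 0.0, -97.1]
contact_force: [-3.4, 0.6, 7.7]
gripper_width: 0.0439
```

```bash
python3 -c "
from h import *
show()"
```

```text
{'time_s': np.float64(13.2), 'tcp_pos': array([0.5203, 0.1228, 0.0896]), 'eef_rot': array([-1.797803e+02,  1.350000e-02, -9.708290e+01]), 'contact_force': array([-3.4173,  0.5667,  7.6587]), 'moment': array([ 0.2404,  1.4236, -0.0491]), 'gripper_width': np.float64(0.0439), 'joints': array([ 34.4059,  16.2025, -28.5453,   0.1913, -45.0788, -41.6237])}
```

Request:
apply_moves(targets=[[[0,0.0,-0.05],[0,0,0],30],[[0,0,-0.04],[0,0,0],30]])

```text
time_s: 13.4
tcp_pos: [0.5203, 0.1229, 0.0936]
eef_rot: [-179.8, 0.0, -97.1]
contact_force: [-2.2, -0.4, 3.9]
gripper_width: 0.0436
```

```bash
python3 -c "
from h import *
plan2(.5184,.1227,.0943,-96,n=2)"
```

```text
{'time_s': np.float64(13.4), 'tcp_pos': array([0.5203, 0.1229, 0.0936]), 'eef_rot': array([-1.797719e+02,  1.800000e-02, -9.706400e+01]), 'contact_force': array([-2.164 , -0.3867,  3.9192]), 'moment': array([-0.0395,  0.731 , -0.0147]), 'gripper_width': np.float64(0.0436), 'joints': array([ 34.4127,  15.8877, -28.3126,   0.1926, -45.617 , -41.6112])}
[[0.01, 0.046, -0.017], [-0.029, 0.002, -0.133]]
[[0.0, 0.0, 0.0], [-0.0, 0.0, 0.0]]
```

Request:
apply_moves(targets=[[[0,0.0,-0.015],[0,0,0],30],[[0,0,-0.01],[0,0,0],30]])

```text
time_s: 13.6
tcp_pos: [0.5202, 0.1229, 0.0947]
eef_rot: [-179.8, 0.0, -97.1]
contact_force: [0.8, -0.9, -1.1]
gripper_width: 0.0436
```

Request:
apply_moves(targets=[[[0,0.0,-0.01],[0,0,0],30]])

```text
time_s: 13.7
tcp_pos: [0.5202, 0.1229, 0.0947]
eef_rot: [-179.8, 0.0, -97.1]
contact_force: [0.4, -0.6, -2.8]
gripper_width: 0.0439
```

```bash
python3 -c "
from h import *
show()"
```

```text
{'time_s': np.float64(13.7), 'tcp_pos': array([0.5202, 0.1229, 0.0947]), 'eef_rot': array([-1.797677e+02,  2.830000e-02, -9.707810e+01]), 'contact_force': array([ 0.4277, -0.5966, -2.7946]), 'moment': array([-0.0232, -0.4312, -0.044 ]), 'gripper_width': np.float64(0.0439), 'joints': array([ 34.412 ,  15.795 , -28.2571,   0.1852, -45.7552, -41.6192])}
```

The ring is up at 41 mm and held there by the lip, and the upward spring force on the tool is gone, so it's locked. Releasing.

Request:
apply_moves(targets=[[[0,0,0.005],[0,0,0],48],[[0,0,0],[0,0,0],56],[[0,0,0],[0,0,0],70],[[0,0,0],[0,0,0],80],[[0,0,0],[0,0,0],80]])

```text
time_s: 14.2
tcp_pos: [0.5198, 0.1227, 0.0936]
eef_rot: [-179.8, -0.0, -97.1]
contact_force: [0.7, -0.7, 0.5]
gripper_width: 0.0745
```

Request:
apply_moves(targets=[[[0,0,0],[0,0,0],80],[[0,0,-0.2],[0,0,0],80],[[0,0,-0.5],[0,0,0],80],[[0,0,-0.8],[0,0,0],80],[[0,0,-0.8],[0,0,0],80]])

```text
time_s: 14.7
tcp_pos: [0.517, 0.1213, 0.1853]
eef_rot: [179.7, -0.4, -97.1]
contact_force: [0.9, 1.6, -0.3]
gripper_width: 0.0797
```

Request:
apply_moves(targets=[[[0,0,-0.5],[0,0,0],80],[[0,0,0],[0,0,0],80],[[0,0,0],[0,0,0],80]])

```text
time_s: 15.0
tcp_pos: [0.5192, 0.1223, 0.2128]
eef_rot: [-179.8, -0.0, -97.1]
contact_force: [-0.8, 0.1, -0.7]
gripper_width: 0.0799
```

Run:
```python
from h import *
show()
s,c=cap('wrist','w5');cap('scene','s5');cap('top','t5')
for f in ('w5','s5','t5'):
    W,i=cloud(f); z=W[...,2]
    d=np.hypot(W[...,0]-.518,W[...,1]-.123)
    m=(d<.034)&(z>.06)&(z<.082); p=W[m]; print(f,len(p),np.median(p[:,2]),cv2.minEnclosingCircle((p[:,:2]*1000).astype(np.float32)))
    m=(d<.034)&(z>.09)&(z<.12)
    k,l,st,cc=cv2.connectedComponentsWithStats(m.astype(np.uint8))
    for j in range(1,k):
        if st[j,4]>20: q=W[l==j]; print(st[j,4],cc[j].round(),q.mean(0).round(4),q[:,2].max().round(4))
_,i=cloud('s5');_,t=cloud('t5')
cv2.imwrite('pics/z5.png',np.hstack([cv2.resize(i[110:230,200:320],None,fx=3.3,fy=3.3,interpolation=2),cv2.resize(t[200:320,160:280],None,fx=3.3,fy=3.3,interpolation=2)]))
```

```text
{'time_s': np.float64(15.0), 'tcp_pos': array([0.5192, 0.1223, 0.2128]), 'eef_rot': array([-1.798119e+02, -2.950000e-02, -9.707770e+01]), 'contact_force': array([-0.7579,  0.1309, -0.7111]), 'moment': array([ 0.0247,  0.1255, -0.0192]), 'gripper_width': np.float64(0.0799), 'joints': array([ 34.4371,   8.4611, -19.9388,   0.167 , -61.4789, -41.5943])}
w5 3622 0.07113734181452078 ((519.469970703125, 123.89386749267578), 31.504079818725586)
291 [257. 213.] [0.5384 0.1201 0.1007] 0.1039
274 [308. 212.] [0.5003 0.1245 0.1013] 0.1039
s5 411 0.07117503930140939 ((521.5263671875, 121.3703842163086), 31.160432815551758)
69 [253. 153.] [0.5032 0.1233 0.0974] 0.1042
70 [267. 159.] [0.5416 0.1182 0.0972] 0.104
t5 421 0.07132456822774835 ((520.0496215820312, 122.67620849609375), 31.169281005859375)
22 [218. 246.] [0.5384 0.1125 0.1005] 0.1042
21 [214. 267.] [0.5    0.118  0.1017] 0.1047
```

View pics/z5.png

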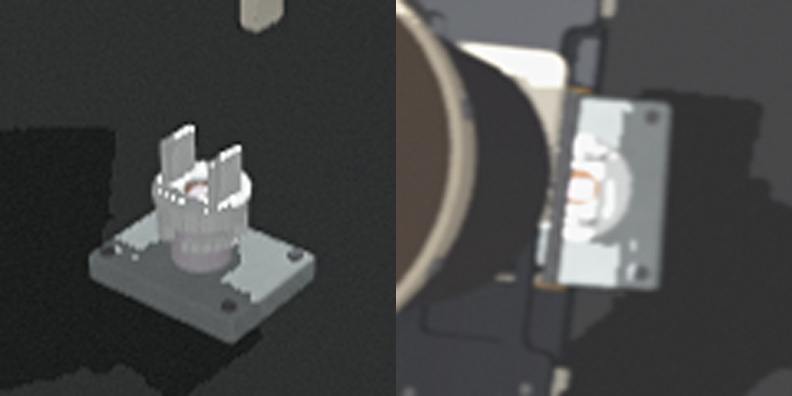

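View pics/s5.png

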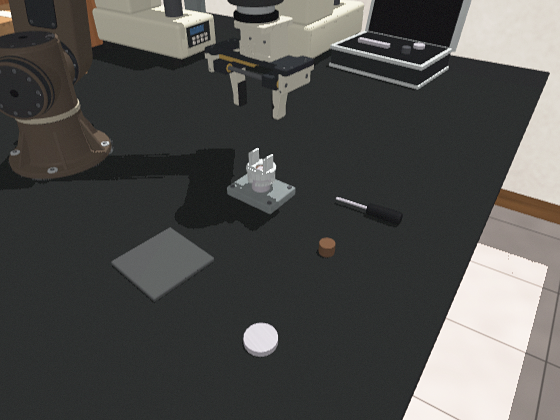

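```bash
python3 -c "
from plant import r
print(r.close_job())"
```

```text
the job is handed in; nothing more can be done
None
```

The clamp ring is on the specimen holder, wings up and locked. I handed the job in at about 15 s with the gripper open and clear above it.

- **Angle:** The wrist camera showed the stud line at about -3.6°. I set the ring to that angle, and it dropped past the studs onto the puck with no searching needed.
- **Twist:** I pressed it down against the spring (the tool read about 10 N) and turned it clockwise. The twist rose from about 0.1 to 0.38 N·m at about 96° of turn, which matches where the stop should be. I eased off there and let the spring lift it.
- **Loads:** The highest vertical force I read was about 12 N and the highest sideways force about 5 N. By your 0.8 N·m figure, 0.38 N·m at the stop is roughly 28 N, so it stayed under 60 N. I read force only at the end of each move, so a brief spike in between would not show.
- **Last checks:**
  - All three cameras put the top plate at 71.1 to 71.3 mm. That puts the ring 41 mm above the holder's origin, the locked height.
  - With the ring still gripped, the upward spring force on the tool vanished at that height, and the ring stayed down after I let go.
  - The wings show about 93° of turn, inside the pocket's 5° of play.
- **Bystanders:** The block, spare puck and screwdriver are where they were in the final overview picture.
- **Not clean:**
  - Up to 5 N of sideways force showed while pressing and turning. It changed sign with direction, so I took it as friction of the puck on the plate.
  - One small tilt correction near the stop went the wrong way, to about 1°, and I put it right over the next two moves.

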